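Clamp two machined frames and hold the clamp lever at full pressure

TASK

Two machined aluminium frames lie in the clamping fixture on the bench: close the clamp on them. First slide the blue transport lock grip away from the lever, all the way to its end stop; then press the red handle of the spring-return lever down past the first two notches (white, yellow) to the third (green), and hold it there against its spring. Finish while still holding it: do not let go; and leave the loose things around the fixture where they are.

Things in the scene. Friction and masses are not known exactly. Their poses are not given: they have to be found in the camera images.
- fixture: fixed aluminium plate 310 (x) x 300 (y) x 18 mm on the bench with the mechanism on it; origin at the centre of its underside, z up; lever on its -y side, lock on its +y side; frames under the yellow clamp bar on its +x side (bar at x = 110 mm, top 70 mm, post tops 83 mm above the bench). The lever drives the bar down: do not press the bar
- lock (a joint): travel of the lock along the fixture's +y, m: 0 locked, 0.050 at the end stop. Starts at 0 to 0.015, stays where left, takes about 2.5 N to slide. Its steel tongue (20 mm wide, top 64 mm above the bench) reaches from the grip towards -y under a lug of the lever and blocks the lever at about 0.08 rad until slid about 35 mm
- lock_grip (a point): centre of the top of the blue lock grip, an upright block 20 mm (fixture x) x 24 mm (fixture y) x 40 mm high; this point is 104 mm above the bench. At lock = 0 it is at fixture x = 4, y = 50 mm. Beside the grip's foot are two steel guide walls (tops 58 mm above the bench)
- lever (a joint): lever angle, rad: 0 at rest (arm 50 degrees above level, rising to fixture +x), grows as the handle goes down; notches felt as slight clicks at 0.30 (white mark), 0.60 (yellow), 0.90 (green, third; arm about level); hard stop at 0.95. Springs back to 0 when let go, no notch keeps it. Pressing takes about 8 N at first, up to 15 N between notches
- handle: red cross handle of the lever: a round grip (turns stiffly on the arm), 28 mm diameter, 64 mm long along the fixture's y, origin at its centre, 100 mm from the pivot axis; 175 mm above the bench at rest, about 95 mm at the third notch. It can be pressed from above or gripped; going down it swings out on a circle about the pivot, 36 mm towards fixture +x
- lever_pivot (a point): point on the lever's fixed pivot axis (along the fixture's y), at fixture x = -50, y = -85 mm, 98 mm above the bench, in line with the handle's middle, between two grey cheek discs of radius 38 mm with coloured notch marks on their rims; a red pin through the arm points at the mark reached
- weight: loose bystander: round steel weight, 45 mm diameter, 30 mm high, origin at the centre of its underside
- spare: loose bystander: machined aluminium frame 56 x 120 x 14 mm, origin at the centre of its underside
- driver: loose bystander: screwdriver 170 mm long, lying along its x on the bench
- gauge: loose bystander: brass block 50 x 30 x 20 mm, origin at the centre of its underside

How it is judged:
By the outcome, as a careful person would: the job done as asked, in the order asked, and still so for the second after the job is handed in, while the arm keeps its last pose, push and grip.
It also fails if it takes over 45 s, if anything falls off the work surface, if the arm or the gripper's body presses on something with over 40 N, if the wrist force passes 120 N, or if a joint passes its speed limit or range.

ROBOT

A 6-joint arm with a two-finger parallel gripper is mounted at the origin on the work surface. World frame = base frame: x ahead of the robot, y to its left, z up, the work surface at z = 0. Lengths are in mm, angles in degrees, forces in N, time in s.
With the tool pointing down it reaches from about 300 to 850 mm from the base axis. Payload 4.2 kg.
Tool frame: the origin (TCP) lies midway between the tips of the shut fingers; the grasp point (between the pads) lies 19 mm behind it (pinch_z is the distance from the TCP to the grasp point, in mm); z points along the fingers, y is the line along which they close (so a half turn about z gives the same grasp; the last joint's range is limited). The gripper opens to 91 mm and grips with 3 to 60 N. Pads are 32 mm wide; open, the fingers measure 118 mm over their backs; the gripper's body (76 mm by 178 mm) begins 60 mm behind the grasp point.
Start: joints at [63.885, 18.312, 89.639, -0, 72.044, -1.146], TCP at [242.732, 521.272, 213.976] pointing down, gripper open.
Joint ranges: [-177.97, 177.97], [-48.28, 115.42], [12.27, 149.76], [-77.06, 257.06], [2.81, 150.46], [-146.56, 146.56]. Speed limits (degrees/s): [147.25, 147.25, 180, 180, 180, 180].

INTERFACE

Orientations are given as [roll, pitch, yaw] about the fixed x, y, z axes, in that order (R = Rz(yaw) Ry(pitch) Rx(roll)).
In Python, from workcell import * gives the robot as it stands.
- The arm moves only by the tool step_arm, never from a script. Its argument "steps" is a list of rows, each a list of 7 numbers: the turn, a rotation vector about the tool's x, y, z in degrees, then the shift along the tool's x, y, z in mm, then the opening, from 0 (shut) to 1 (fully open). In form: [[rx, ry, rz, x, y, z, hand], ...]. A call has exactly 8 rows; each row shifts and turns the commanded pose from where the row before left it, along the tool's axes as they then stand; what a row does not reach is not made up. A row lasts 1/8 s, in which the tool goes at most 62.5 mm and 10.7 degrees, less where a joint would pass 70% of its speed; a pose out of reach is approached as far as the arm can. A call is refused whole if a number of a shift passes 62.5 or a number of a turn 10.7, either way. A call with a gripper value outside its range is refused whole. The fingers move at their own pace and stop on an object; "force" is the grip in N (left out, the last holds). Time passes only in rows, so rows that do not move let the fingers close, or fill a call up. It gives the time, the measured TCP pose, the force, the opening and the grip force at its end, in the units of the state.
- state(): the state, without advancing time (a new reading comes with each control period).
- grab_frame(name): name is "scene" or "side" or "wrist"; returns a dict with "image" (480x640x3 uint8, blue, green, red), "fovy" (degrees; the focal length in pixels is half the picture's height over the tangent of half this angle, whatever the lens; pixels are square), "cx", "cy" (the principal point, pixels), "dist" ([k1, k2, p1, p2, k3] as OpenCV has them; the pictures are not rectified), "origin" and "rotation" of the camera in the world; the wrist camera has in their place "tool_from_camera" (4x4, takes a point from camera to tool coordinates, whose origin is the TCP and whose axes are the flange's). Camera axes: x right, y down, z forward; pixel columns grow to the right and rows downward; lengths in mm; the calibration is good to about 2 mm. A picture is of the moment at which its call begins: read the wrist's pose just before it. There is no depth.
- job_done(): hands the job in; it is judged then, once.
The state is a dict: "time_s": time; "qpos": joint angles; "qvel": joint speeds; "effort": joint torques, N m; "ee_pos": TCP position; "ee_rot": TCP orientation; "force": force on the tool from outside, world axes, zero at the start; "torque": the same for the moment, N m; "gripper_width": finger opening in mm; "gripper_force": force on a finger pad.
Only numpy, scipy, OpenCV 4.12 (cv2) and the standard library are available. Lean on these libraries where they do the work, as an engineer would, in place of code of your own. Each camera call takes 0.05 s, during which the arm holds its last target. There are 200 camera calls.

## Working session

There is one attempt and no reset: what is moved stays moved. The work goes in short steps, Python scripts to look and compute and a tool call to move; the robot and the scene stay as the last step left them, time stands still between calls to the robot, and variables do not carry over. Pictures are saved under pics/ and viewed, at most 10 in all, crops included, and the job is handed in when it is done.

Besides the shell and the picture viewer there is one more tool, called after "Emit:" as name([rows], argument=value, ...), one row to a line, values as JSON. step_arm: Moves the arm, as the interface text tells. Its arguments: {"type":"object","properties":{"steps":{"type":"array","items":{"type":"array","items":{"type":"number"}}},"force":{"type":"number"}},"required":["steps"]}

```bash
mkdir -p pics; ls; cat > h.py <<'E'
from workcell import *
import numpy as np, cv2
from scipy.spatial.transform import Rotation as Ro
def K(f):
    F=240/np.tan(np.radians(f["fovy"])/2); return np.array([[F,0,f["cx"]],[0,F,f["cy"]],[0,0,1.]])
def pose(f,s=None):
    if "origin" in f: return np.array(f["origin"],float),np.array(f["rotation"],float).reshape(3,3)
    T=np.array(f["tool_from_camera"]); R=Ro.from_euler("xyz",s["ee_rot"],degrees=True).as_matrix()
    return np.array(s["ee_pos"])+R@T[:3,3],R@T[:3,:3]
def ray(f,uv,s=None):
    o,R=pose(f,s); p=cv2.undistortPoints(np.array([[uv]],float),K(f),np.array(f["dist"],float))[0,0]
    d=R@[p[0],p[1],1]; return o,d/np.linalg.norm(d)
def plane(f,uv,z,s=None):
    o,d=ray(f,uv,s); return o+d*(z-o[2])/d[2]
def tri(rs):
    A=sum(np.eye(3)-np.outer(d,d) for o,d in rs); b=sum((np.eye(3)-np.outer(d,d))@o for o,d in rs)
    p=np.linalg.solve(A,b); return p,[round(float(np.linalg.norm(np.cross(p-o,d))),1) for o,d in rs]
def proj(f,P,s=None):
    o,R=pose(f,s); P=np.atleast_2d(np.array(P,float)); r=cv2.Rodrigues(R.T)[0]
    return cv2.projectPoints(P,r,-R.T@o,K(f),np.array(f["dist"],float))[0][:,0]
E
python3 - <<'E'
from h import *
s=state(); print(s)
for n in("scene","side","wrist"):
    f=grab_frame(n); cv2.imwrite(f"pics/{n}0.png",f["image"])
    print(n,pose(f,s))
E
```

```text
pics
{'time_s': 0.0, 'qpos': array([ 6.38850375e+01,  1.83495457e+01,  8.97059136e+01, -1.70822292e-03,
        7.20429843e+01, -1.14509410e+00]), 'qvel': array([ 0.01462287, -0.09846813, -0.08400211, -0.07478383, -0.01762733,
       -0.0021339 ]), 'effort': array([-3.67201437e-04, -4.12462449e+01, -2.31974959e+01,  7.26316497e-02,
        4.58185840e-02, -1.43249358e-04]), 'ee_pos': array([242.51172438, 520.80540523, 213.14461718]), 'ee_rot': array([-1.79901544e+02, -3.43547570e-04,  1.55030659e+02]), 'force': array([-0.1758474 ,  0.79172337,  0.61498139]), 'torque': array([-0.01852253, -0.00727696,  0.03080583]), 'gripper_force': 0.0, 'gripper_width': 91.15143147160676}Traceback (most recent call last):
  File "<stdin>", line 5, in <module>
  File "h.py", line 7, in pose
    if "origin" in f: return np.array(f["origin"],float),np.array(f["rotation"],float).reshape(3,3)
                                                         ~~~~~~~~~~~~~~~~~~~~~~~~~~~~~~~~~~~~~^^^^^
ValueError: cannot reshape array of size 3 into shape (3,3)
```

```bash
sed -i 's/np.array(f\["rotation"\],float).reshape(3,3)/Ro.from_euler("xyz",f["rotation"],degrees=True).as_matrix()/' h.py
python3 - <<'E'
from h import *
s=state()
for n in("scene","side","wrist"):
    f=grab_frame(n); cv2.imwrite(f"pics/{n}0.png",f["image"])
    print(n,f.get("rotation"),pose(f,s))
E
```

```text
scene [-138.00552079   -0.29032565  122.04187357] (array([987.80425385, 322.70539054, 721.39220857]), array([[-0.53053209,  0.6281906 , -0.56913291],
       [ 0.84764971,  0.39717518, -0.3517696 ],
       [ 0.00506712, -0.66905041, -0.74319976]]))
side [-123.25059659    0.57147586  -48.77201709] (array([ -36.02661125, -458.17394265,  623.06736223]), array([[ 0.65902407, -0.41787133,  0.62535655],
       [-0.75205571, -0.35508892,  0.55526937],
       [-0.00997397, -0.83623885, -0.54827466]]))
wrist None (array([169.90253684, 555.04276561, 383.85875887]), array([[ 0.42048791,  0.87115957,  0.25351711],
       [ 0.9072941 , -0.40290306, -0.12036007],
       [-0.00271001,  0.28062453, -0.9598138 ]]))
```

View pics/scene0.png

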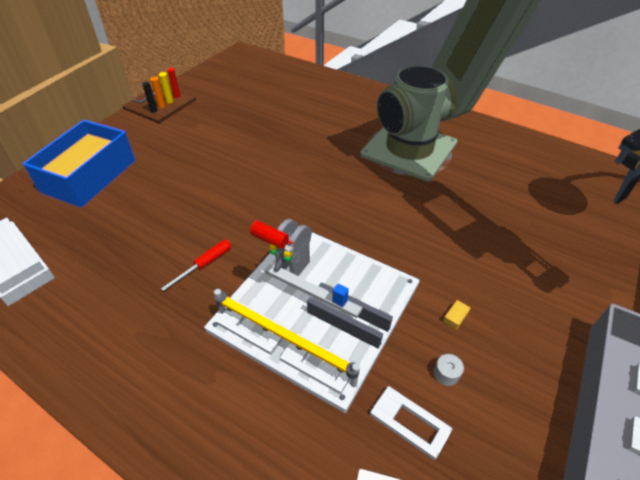

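View pics/side0.png

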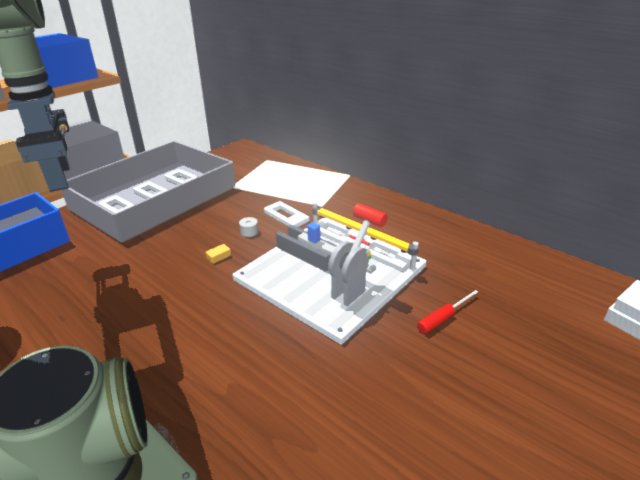

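The scene picture shows the plate with corners near (313,232), (418,281), (347,405) and (207,327), the blue grip at (341,293) and the red handle at (269,233). In the side picture, blue is at (314,232) and the red handle at (370,214).

```bash
cat > m.py <<'E'
from h import *
def blob(im,kind,roi):
    x0,y0,x1,y1=roi; h=cv2.cvtColor(im,cv2.COLOR_BGR2HSV)[y0:y1,x0:x1]
    lo,hi={"b":((105,150,60),(130,255,255)),"y":((22,150,90),(32,255,255))}.get(kind,(0,0))
    m=cv2.inRange(h,lo,hi) if kind!="r" else cv2.inRange(h,(0,210,90),(4,255,255))|cv2.inRange(h,(176,210,90),(180,255,255))
    n,l,st,c=cv2.connectedComponentsWithStats(m); i=1+np.argmax(st[1:,4])
    pts=cv2.findNonZero((l==i).astype(np.uint8))[:,0]+[x0,y0]
    return c[i]+[x0,y0],st[i],pts
def longends(p):
    c=p.mean(0); v=np.linalg.svd(p-c,full_matrices=False)[2][0]; t=(p-c)@v; return c+v*t.min(),c+v*t.max()
E
python3 - <<'E'
from m import *
np.set_printoptions(precision=1,suppress=True)
fs={n:grab_frame(n) for n in("scene","side")}
roi={"scene":dict(b=(320,275,365,315),r=(240,210,290,250),y=(205,285,365,380)),"side":dict(b=(300,215,330,250),r=(345,195,395,232),y=(300,200,425,260))}
rr={}
for n,f in fs.items():
    for k in "bry":
        c,st,p=blob(f["image"],k,roi[n][k]); rr[n,k]=c,p; print(n,k,c,st,*longends(p))
for k in "br": print(k,tri([ray(fs[n],rr[n,k][0]) for n in fs]))
for n in fs: print("bar z70",n,[plane(fs[n],e,68) for e in longends(rr[n,"y"][1])])
for uv in [(418,281),(347,405),(207,327)]: print("corner",plane(fs["scene"],uv,18))
for uv in [(235,276),(343,342),(425,264)]: print("corner side",plane(fs["side"],uv,18))
a=cv2.resize(fs["scene"]["image"][200:420,190:430],None,fx=2.5,fy=2.5,interpolation=2)
cv2.imwrite("pics/sc1.png",a)
E
```

```text
scene b [339.8 294.6] [ 13   9  15  22 250] [339.2 283.9] [340.4 305.1]
scene r [268.5 233.6] [ 10  11  40  27 556] [250.9 225.3] [288.5 243.1]
scene y [286.1 334.2] [  17   12  127   75 1312] [222.7 299.7] [347.  367.3]
side b [313.2 226.2] [ 9  9 10  6 37] [309.  225.9] [317.9 226.6]Traceback (most recent call last):
  File "<stdin>", line 8, in <module>
  File "m.py", line 6, in blob
    n,l,st,c=cv2.connectedComponentsWithStats(m); i=1+np.argmax(st[1:,4])
                                                      ~~~~~~~~~^^^^^^^^^^
    return _wrapfunc(a, 'argmax', axis=axis, out=out, **kwds)
    return bound(*args, **kwds)
ValueError: attempt to get argmax of an empty sequence
```

```bash
sed -i 's/(0,210,90),(4,/(0,165,80),(5,/; s/(176,210,90)/(172,165,80)/; s/(105,150,60)/(105,110,60)/; s/(22,150,90)/(22,120,90)/' m.py
cat > n.py <<'E'
from m import *
np.set_printoptions(precision=1,suppress=True)
fs={n:grab_frame(n) for n in("scene","side")}
roi={"scene":dict(b=(320,275,365,315),r=(240,210,290,250),y=(205,285,365,380)),"side":dict(b=(300,215,330,250),r=(345,195,395,232),y=(300,200,425,260))}
rr={}
for n,f in fs.items():
    for k in "bry":
        c,st,p=blob(f["image"],k,roi[n][k]); rr[n,k]=c,p; print(n,k,c,st,*longends(p))
for k in "br": print(k,tri([ray(fs[n],rr[n,k][0]) for n in fs]))
for n in fs: print("bar z70",n,[plane(fs[n],e,68) for e in longends(rr[n,"y"][1])])
for uv in [(418,281),(347,405),(207,327)]: print("corner",plane(fs["scene"],uv,18))
for uv in [(235,276),(343,342),(425,264)]: print("corner side",plane(fs["side"],uv,18))
a=cv2.resize(fs["scene"]["image"][200:420,190:430],None,fx=2.5,fy=2.5,interpolation=2)
b=cv2.resize(fs["side"]["image"][180:350,220:450],None,fx=2.5,fy=2.5,interpolation=2)
cv2.imwrite("pics/sc1.png",a);cv2.imwrite("pics/sd1.png",b)
E
python3 n.py
```

```text
scene b [339.9 294.6] [ 13   9  15  23 272] [338.9 283.8] [340.9 306.1]
scene r [268.8 233.7] [ 10  10  40  29 596] [250.9 225.2] [288.5 243.1]
scene y [286.2 334.1] [  17   11  127   75 1346] [222.8 299.6] [346.6 367. ]
side b [313.4 232. ] [  8   7  12  21 208] [312.4 222.1] [314.4 242.1]
side r [371.8 214.5] [  9   9  33  22 368] [353.9 207.2] [385.9 220.3]
side y [387.7 238.4] [ 67  28  42  22 300] [367.1 229.8] [407.6 246.6]
b (array([581.4, 113.4,  84.2]), [0.8, 0.8])
r (array([595.6, -25.1, 175. ]), [1.2, 1.2])
bar z70 scene [array([693.8, -65. ,  68. ]), array([688.6, 188.6,  68. ])]
bar z70 side [array([685.4,  45.3,  68. ]), array([687.1, -60.9,  68. ])]
corner [427.4 207.2  18. ]
corner [723.7 212.4  18. ]
corner [734.2 -79.2  18. ]
corner side [418.4 195.7  18. ]
corner side [ 420.7 -100.2   18. ]
corner side [719.4 -91.   18. ]
```

View pics/sc1.png

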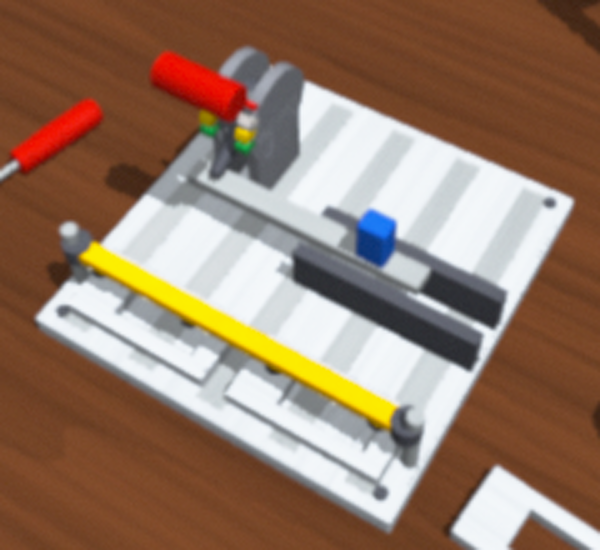

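Fixture yaw is about 1°, centre about (580,60) and lock about 4 mm. The heights check out: the grip's centre is at 84 and the handle at 175. I'll turn first, then travel to above the grip.

Emit:
step_arm([
  [0,0,8,0,0,0,1],
  [0,0,8,0,0,0,1],
  [0,0,8,0,0,0,1],
  [0,0,8,0,0,0,1],
  [0,0,8,0,0,0,1],
  [0,0,8,0,0,0,1],
  [0,0,8,0,0,0,1],
  [0,0,8,0,0,0,1],
])

```text
time_s: 1.4
ee_pos: [242.7, 521.3, 214.0]
ee_rot: [180.0, -0.0, 90.8]
force: [-0.6, 0.2, 0.3]
gripper_width: 91.6
gripper_force: 0.0
```

Emit:
step_arm([
  [0,0,0,-20,16,0,1],
  [0,0,0,-26,21,0,1],
  [0,0,0,-30,25,0,1],
  [0,0,0,-30,25,0,1],
  [0,0,0,-30,25,0,1],
  [0,0,0,-30,25,0,1],
  [0,0,0,-30,25,0,1],
  [0,0,0,-30,25,0,1],
])

```text
time_s: 2.4
ee_pos: [434.5, 297.6, 214.1]
ee_rot: [180.0, -0.0, 91.0]
force: [-0.3, -0.4, 0.3]
gripper_width: 91.4
gripper_force: 0.0
```

Emit:
step_arm([
  [0,0,0,-30,25,0,1],
  [0,0,0,-30,25,0,1],
  [0,0,0,-30,25,0,1],
  [0,0,0,-30,25,0,1],
  [0,0,0,-25,20,0,1],
  [0,0,0,-20,15,0,1],
  [0,0,0,0,0,0,1],
  [0,0,0,0,0,0,1],
])

```text
time_s: 3.4
ee_pos: [571.2, 136.6, 213.9]
ee_rot: [-180.0, -0.0, 91.0]
force: [0.6, -0.2, -0.5]
gripper_width: 91.0
gripper_force: 0.0
```

```bash
python3 - <<'E'
from m import *
np.set_printoptions(precision=1,suppress=True)
s=state(); f=grab_frame("wrist"); cv2.imwrite("pics/w1.png",f["image"])
print(s["time_s"],s["ee_pos"],s["ee_rot"],s["qpos"])
print("pred",proj(f,[[582,113.4,104],[595.6,-25,175]],s))
E
```

```text
3.4 [571.2 136.6 213.9] [-180.   -0.   91.] [12.3 19.4 88.   0.  72.6 11.3]
pred [[330.4 257.9]
 [344.5 444.4]]
```

View pics/w1.png

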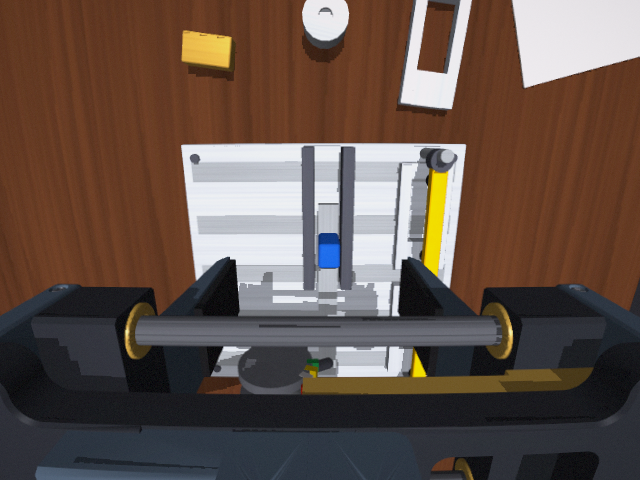

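The grip's top is at about (329,258) in the wrist view, within 2 px of the prediction. So I'll descend on it, with the pads either side in x and the tips above the guide walls.

Emit:
step_arm([
  [0,0,0,-8,4,10,1],
  [0,0,0,-10,5,20,1],
  [0,0,0,-5,1.5,25,1],
  [0,0,0,0,0,25,0.6],
  [0,0,0,0,0,25,0.6],
  [0,0,0,0,0,22,0.6],
  [0,0,0,0,0,17,0.6],
  [0,0,0,0,0,0,0.6],
])

```text
time_s: 4.45
ee_pos: [581.5, 113.2, 68.5]
ee_rot: [-179.8, 0.0, 91.0]
force: [-0.1, -0.3, 0.0]
gripper_width: 54.8
gripper_force: 0.0
```

Emit:
step_arm([
  [0,0,0,0,0,0,0],
  [0,0,0,0,0,0,0],
  [0,0,0,0,0,0,0],
  [0,0,0,0,0,0,0],
  [0,0,0,0,0,0,0],
  [0,0,0,0,0,0,0],
  [0,0,0,0,0,0,0],
  [0,0,0,0,0,0,0],
], force=10)

```text
time_s: 5.45
ee_pos: [581.2, 113.3, 70.3]
ee_rot: [-179.8, 0.0, 91.0]
force: [-5.5, 0.3, 5.7]
gripper_width: 20.4
gripper_force: 10.0
```

Emit:
step_arm([
  [0,0,0,3,-0.5,0,0],
  [0,0,0,5,0,0,0],
  [0,0,0,6,0,0,0],
  [0,0,0,7,0,0,0],
  [0,0,0,7,0,0,0],
  [0,0,0,6,0,0,0],
  [0,0,0,5,0,0,0],
  [0,0,0,2,0,0,0],
], force=12)

```text
time_s: 6.45
ee_pos: [580.4, 154.0, 70.3]
ee_rot: [-179.9, 0.1, 91.1]
force: [-3.9, -3.2, 5.8]
gripper_width: 20.2
gripper_force: 12.0
```

Emit:
step_arm([
  [0,0,0,2,0,0,0],
  [0,0,0,2,0,0,0],
  [0,0,0,2,0,0,0],
  [0,0,0,1,0,0,0],
  [0,0,0,1,0,0,0],
  [0,0,0,0,0,0,0],
  [0,0,0,0,0,0,0],
  [0,0,0,0,0,0,0],
], force=20)

```text
time_s: 7.45
ee_pos: [580.2, 161.3, 70.3]
ee_rot: [-179.9, 0.1, 91.1]
force: [-4.4, -3.7, 6.5]
gripper_width: 19.9
gripper_force: 20.0
```

Emit:
step_arm([
  [0,0,0,1,0,0,0],
  [0,0,0,1,0,0,0],
  [0,0,0,1,0,0,0],
  [0,0,0,1,0,0,0],
  [0,0,0,0,0,0,0],
  [0,0,0,0,0,0,0],
  [0,0,0,0,0,0,0],
  [0,0,0,0,0,0,0],
], force=20)

```text
time_s: 8.45
ee_pos: [580.2, 161.5, 70.2]
ee_rot: [-179.9, 0.5, 91.2]
force: [-4.7, -15.1, 7.1]
gripper_width: 19.8
gripper_force: 20.0
```

The lock is against its stop: no more travel and 15 N of reaction. I'll release it, go up, turn to yaw 1°, and shut the fingers to press the handle from above.

Emit:
step_arm([
  [0,0,0,-1.5,0,0,0],
  [0,0,0,0,0,0,0.6],
  [0,0,0,0,0,0,0.6],
  [0,0,0,0,0,-2,0.6],
  [0,0,0,0,0,-20,0.6],
  [0,0,0,0,0,-35,0.6],
  [0,0,0,0,0,-45,0.6],
  [0,0,0,0,0,-45,0.6],
], force=20)

```text
time_s: 9.45
ee_pos: [581.2, 165.2, 218.3]
ee_rot: [180.0, -0.0, 91.1]
force: [0.3, -0.1, -0.1]
gripper_width: 54.7
gripper_force: 0.0
```

Emit:
step_arm([
  [0,0,10,0,0,-30,0],
  [0,0,10,0,0,0,0],
  [0,0,10,0,0,0,0],
  [0,0,10,0,0,0,0],
  [0,0,10,0,0,0,0],
  [0,0,10,0,0,0,0],
  [0,0,10,0,0,0,0],
  [0,0,10,0,0,0,0],
], force=40)

```text
time_s: 10.45
ee_pos: [581.3, 165.2, 247.0]
ee_rot: [-180.0, -0.0, 10.7]
force: [1.5, -0.5, 1.1]
gripper_width: 0.3
gripper_force: 0.0
```

Emit:
step_arm([
  [0,0,10,0,0,0,0],
  [0,0,0,0,20,0,0],
  [0,0,0,2,35,0,0],
  [0,0,0,4,35,0,0],
  [0,0,0,4,35,0,0],
  [0,0,0,2,35,0,0],
  [0,0,0,2,25,0,0],
  [0,0,0,0,0,0,0],
])

```text
time_s: 11.45
ee_pos: [598.4, -22.4, 246.9]
ee_rot: [180.0, -0.0, 1.0]
force: [0.3, 1.2, 0.3]
gripper_width: 0.7
gripper_force: 0.0
```

```bash
python3 - <<'E'
from m import *
np.set_printoptions(precision=1,suppress=True)
s=state(); print(s["time_s"],s["ee_pos"],s["ee_rot"],s["qpos"],s["gripper_width"],s["force"])
f=grab_frame("scene");g=grab_frame("side")
a=cv2.resize(f["image"][180:420,190:430],None,fx=2,fy=2,interpolation=2)
b=cv2.resize(g["image"][120:360,230:390],None,fx=2,fy=2,interpolation=2)
cv2.imwrite("pics/c2.png",np.hstack([a,b]))
c,st,p=blob(f["image"],"b",(320,275,400,325));d,st2,p2=blob(g["image"],"b",(280,210,335,250))
print(c,d,tri([ray(f,c),ray(g,d)]))
E
```

```text
11.45 [598.4 -22.4 246.9] [180.  -0.   1.] [-3.2 19.5 83.2 -0.  77.4 85.8] 0.7039000227475711 [0.3 1.2 0.3]
[364.  306.2] [297.3 225.1] (array([580. , 161. ,  83.7]), [0.7, 0.7])
```

View pics/c2.png

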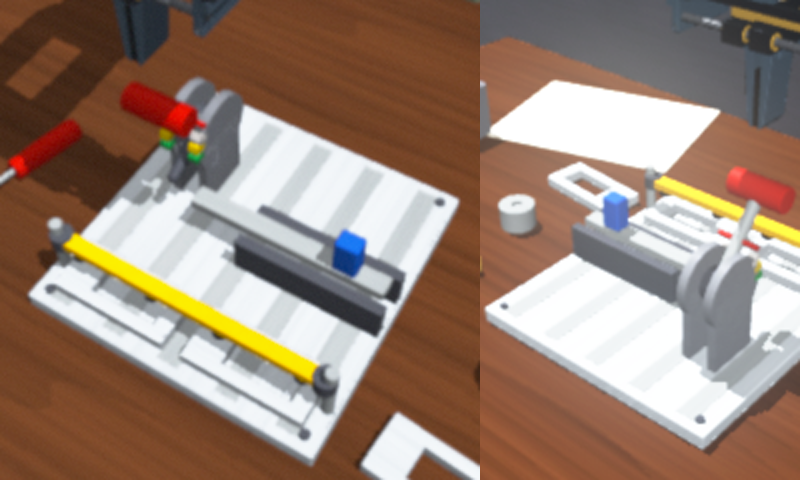

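The grip is at y = 161.0 in vision, 47.6 mm from where it began, so the lock is at its stop. The shut fingers are above the handle. Next I'll approach and begin the press along the lever's arc.

Emit:
step_arm([
  [0,0,0,-1,1,20,0],
  [0,0,0,-1,1,20,0],
  [0,0,0,0,0,12,0],
  [0,0,0,0,0,4,0],
  [0,0,0,1,0,3,0],
  [0,0,0,3,0,4,0],
  [0,0,0,3,0,4,0],
  [0,0,0,3,0,4,0],
], force=60)

```text
time_s: 12.55
ee_pos: [609.0, -21.5, 179.5]
ee_rot: [-180.0, -0.4, 1.0]
force: [0.8, 1.9, 11.2]
gripper_width: 0.3
gripper_force: 5.4
```

Emit:
step_arm([
  [0,0,0,1,0,4,0],
  [0,0,0,1,0,5,0],
  [0,0,0,1,0,5,0],
  [0,0,0,1,0,5,0],
  [0,0,0,2,0,5,0],
  [0,0,0,2,0,5,0],
  [0,0,0,2,0,5,0],
  [0,0,0,2,0,4,0],
])

```text
time_s: 13.55
ee_pos: [625.8, -21.2, 143.2]
ee_rot: [-180.0, -1.1, 1.0]
force: [6.8, 1.9, 11.3]
gripper_width: 0.8
gripper_force: 5.3
```

Emit:
step_arm([
  [0,0,0,2,0,4,0],
  [0,0,0,2,0,5,0],
  [0,0,0,2,0,5,0],
  [0,0,0,1,0,5,0],
  [0,0,0,1,0,4,0],
  [0,0,0,1,0,4,0],
  [0,0,0,0,0,3,0],
  [0,0,0,0,0,0,0],
])

```text
time_s: 14.55
ee_pos: [634.2, -21.1, 112.6]
ee_rot: [-180.0, -1.0, 1.0]
force: [6.7, 0.2, 10.1]
gripper_width: 0.4
gripper_force: 4.9
```

Emit:
step_arm([
  [0,0,0,0,0,1,0],
  [0,0,0,0,0,1,0],
  [0,0,0,0,0,1,0],
  [0,0,0,0,0,1,0],
  [0,0,0,0,0,1,0],
  [0,0,0,0,0,0,0],
  [0,0,0,0,0,0,0],
  [0,0,0,0,0,0,0],
])

```text
time_s: 15.55
ee_pos: [634.7, -21.1, 108.4]
ee_rot: [180.0, -1.0, 1.0]
force: [6.8, 1.3, 11.8]
gripper_width: 0.2
gripper_force: 5.9
```

```bash
python3 - <<'E'
from m import *
np.set_printoptions(precision=1,suppress=True)
s=state(); print(s["time_s"],s["ee_pos"],s["force"])
f=grab_frame("scene");g=grab_frame("side")
a=cv2.resize(f["image"][200:320,215:335],None,fx=4,fy=4,interpolation=2)
b=cv2.resize(g["image"][200:320,310:390],None,fx=4,fy=4,interpolation=2)
cv2.imwrite("pics/c3.png",np.hstack([a,b]))
E
```

```text
15.55 [634.7 -21.1 108.4] [ 6.8  1.3 11.8]
```

View pics/c3.png

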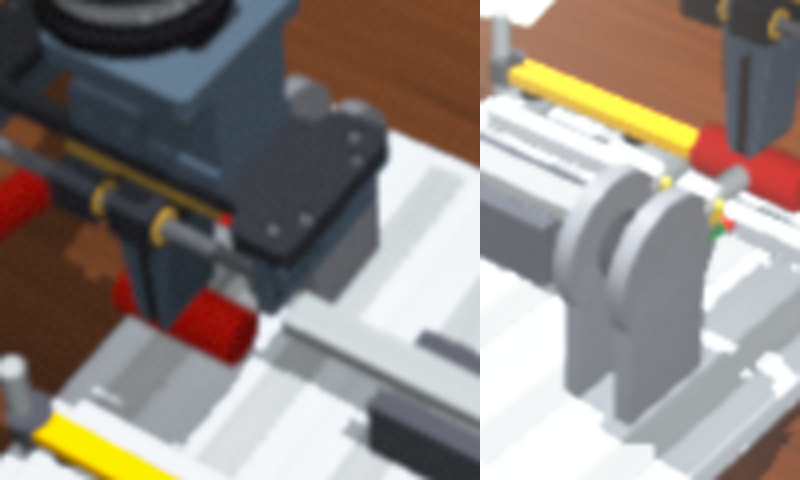

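The handle is level under the finger tips, and the red pin is beside the green mark (about (722,230) in the right half). A small further press will show how far the hard stop is.

Emit:
step_arm([
  [0,0,0,0,0,1,0],
  [0,0,0,0,0,0,0],
  [0,0,0,0,0,1,0],
  [0,0,0,0,0,0,0],
  [0,0,0,0,0,0,0],
  [0,0,0,0,0,0,0],
  [0,0,0,0,0,0,0],
  [0,0,0,0,0,0,0],
])

```text
time_s: 16.65
ee_pos: [634.9, -21.0, 106.6]
ee_rot: [-180.0, -1.1, 1.0]
force: [6.0, 1.7, 13.1]
gripper_width: 0.6
gripper_force: 6.4
```

Emit:
step_arm([
  [0,0,0,0,0,1,0],
  [0,0,0,0,0,0,0],
  [0,0,0,0,0,1,0],
  [0,0,0,0,0,0,0],
  [0,0,0,0,0,1,0],
  [0,0,0,0,0,0,0],
  [0,0,0,0,0,0,0],
  [0,0,0,0,0,0,0],
])

```text
time_s: 17.65
ee_pos: [635.1, -21.0, 104.2]
ee_rot: [180.0, -1.1, 1.0]
force: [5.4, 1.1, 15.2]
gripper_width: 0.0
gripper_force: 7.6
```

Emit:
step_arm([
  [0,0,0,0,0,1,0],
  [0,0,0,0,0,0,0],
  [0,0,0,0,0,1,0],
  [0,0,0,0,0,0,0],
  [0,0,0,0,0,0,0],
  [0,0,0,0,0,0,0],
  [0,0,0,0,0,0,0],
  [0,0,0,0,0,0,0],
])

```text
time_s: 18.65
ee_pos: [635.1, -21.1, 103.9]
ee_rot: [180.0, -1.2, 1.0]
force: [2.6, 0.1, 23.2]
gripper_width: 0.3
gripper_force: 11.4
```

The hard stop is at z = 104.0, so the third notch (0.90) is at 109. I'll ease back to about 107, which is roughly 0.92.

Emit:
step_arm([
  [0,0,0,0,0,-1,0],
  [0,0,0,0,0,-1,0],
  [0,0,0,0,0,-1,0],
  [0,0,0,0,0,-1,0],
  [0,0,0,0,0,-0.5,0],
  [0,0,0,0,0,0,0],
  [0,0,0,0,0,0,0],
  [0,0,0,0,0,0,0],
])

```text
time_s: 19.65
ee_pos: [634.9, -21.1, 106.2]
ee_rot: [180.0, -1.1, 1.0]
force: [6.9, 0.4, 13.6]
gripper_width: 0.4
gripper_force: 6.6
```

```bash
python3 - <<'E'
from m import *
s=state(); print(s["time_s"],s["ee_pos"],s["force"],s["qvel"])
if 105<s["ee_pos"][2]<108.8 and s["force"][2]>4: print(job_done())
E
```

```text
19.65 [634.87024387 -21.05148209 106.22390994] [ 6.89529135  0.3751116  13.62442412] [ 0.06489356  0.01872052  0.04214037 -0.0064486   0.06339882  0.02447153]
the job is handed in; nothing more can be done
None
```

I slid the lock to its end stop, then pressed the lever to the third (green) notch, where the arm is still holding it at about 0.93 rad with about 14 N. The job was handed in at 19.7 s; while finding that position I briefly touched the lever's hard stop at about 23 N.

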